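# Level a polished section in the specimen press

### The job

Push the orange specimen holder along the press until it is fully home against the back stop, while the blue cover is still open. Then bring the cover down gently onto the holder without ever letting it drop, press it down firmly but without forcing until the table under the holder has bottomed, and let go, leaving the cover resting on the holder. Leave everything else on the bench where it is.

Things in the scene. Friction and masses are not known exactly. Their poses are not given: they have to be found in the camera images.
- press: White press fixed to the bench, 258 long (x -135 to 123), 160 wide (all mm). Origin: centre of its underside; +x from its open front to the back stop and hinge, z up; place and yaw differ. Flat apron, 35 high, x -135 to -11. Then a channel 80 wide (x -11 to 73) between side rails 47 high; flared guides 12 high on the apron at its mouth (x -37 to -11, mouth 97). Back stop face at x = 73.
- holder: Orange specimen holder, loose flat block 80 (x) by 70 (y) by 22 mm high, 0.2 to 0.33 kg, a round dark polished section in its top. Origin: centre of its underside. Starts askew on the apron, its x roughly along the press's x. Home: rear face against the back stop, about 5 mm clear of each rail. When levelled its underside is 8 mm lower: 27 instead of 35 mm above the bench.
- home (a point): Where the holder's origin is when fully home, before pressing: press frame x 33, y 0, z 35 mm; axes as the press. It is on the steel lifting table that floors the channel, level with the apron at first. The cover's weight alone does not sink it; a further 8 to 14 N on the holder slides it down 8 mm to a solid stop, where it stays and resists hard. It does not spring back.
- hinge (a point): Middle of the cover's hinge axis: press frame x 105, y 0, z 53 mm. The hinge axis is the press's y. Axes as the press.
- cover (a joint): Cover angle, rad: 0 = level, growing as it opens, to 1.75. Starts about upright, 1.4 to 1.6, held by light hinge friction. Weighs 0.45 to 0.6 kg; falls shut from below about 1 unless held. A rubber foot under it, 72 mm from the hinge, lands on the holder; a screw sets how far it hangs, differently each time, unseen: it lands somewhere in 0.1 to 0.23 and bottoms about 0.11 lower, found by touch.
- bar (a point): Middle of the cover's pull bar, a round steel bar 12 mm thick and 108 mm long, parallel to the hinge, at the cover's free edge; at angle 0, 160 mm ahead of (-x) and 22 mm above the hinge and 40 mm above the apron; at the top when open. Arms at y = +-45 mm join it to the blue plate; bar to plate is a finger gap of 34 by 80 mm. Axes: the cover's (x from bar to hinge, z out of its upper face).
- pad (a point): Centre of the top of the black rubber press pad (30 by 60 mm) on the cover's upper face, 100 mm ahead of and 31 mm above the hinge when level. Pressed here, the cover goes down at about 5 to 11 N, then goes solid; about 15 N makes sure. Axes: the cover's (z out of its upper face).
- spare: Bystander: aluminium spare holder, 80 x 70 x 22 mm. Origin: centre of underside.
- jar: Bystander: amber jar, 64 mm across, 90 mm high. Origin: centre of underside.
- book: Bystander: thick book with red covers, 150 x 210 x 42 mm. Origin: centre of underside.
- slidebox: Bystander: blue slide box, 90 x 170 x 30 mm. Origin: centre of underside.
- brush: Bystander: small brush lying down. Origin: at its underside.
- blower: Bystander: black rubber dust blower standing upright, 60 mm across, 100 mm high. Origin: centre of underside.
- mug: Bystander: white mug, 80 mm across, 90 mm high. Origin: centre of underside.

How it is judged:
On the way:
1. the holder is fully home against the back stop while the cover is still open (x of holder in the frame of press between 0.029 and 0.038 m and y of holder in the frame of press between -0.006 and 0.006 m and value of joint cover above 1 rad), for 0.2 s.
At the end, for the whole second after the job is handed in: The holder is at home in the press (within 4 mm along and 6 mm across), level, pressed down with its underside no more than 28.7 mm above the press's foot (bottomed at about 27), the cover resting on it with at least 1 N, all at rest (x of holder in the frame of press between 0.029 and 0.038 m and y of holder in the frame of press between -0.006 and 0.006 m and z of holder in the frame of press below 0.0287 m and angle between holder's own z axis and vertical below 0.04 rad and value of joint cover below 0.25 rad and contact force between cover and holder above 1 N and linear speed of holder below 0.01 m/s and not (velocity of joint cover below -0.05 rad/s) and not (velocity of joint cover above 0.05 rad/s)); the robot touches nothing.
It fails at once if the cover falls or is swung down faster than 1.5 rad/s (velocity of joint cover below -1.5 rad/s).
It fails at once if the cover is forced on the holder with more than 90 N (contact force between cover and holder above 90 N).
It fails at once if a bystander is moved more than 20 mm (distance of any of spare, jar, book, slidebox, brush, blower, mug from where it was at the start of the episode above 0.02 m).
It also fails if it takes over 72 s, if anything falls off the work surface, if the arm or the gripper's body presses on something with over 40 N, if the wrist force passes 120 N, or if a joint passes its speed limit or range.

### The arm

A 6-joint arm with a two-finger parallel gripper is mounted at the origin on the work surface. World frame = base frame: x ahead of the robot, y to its left, z up, the work surface at z = 0. Lengths are in m, angles in rad, forces in N, time in s.
With the tool pointing down it reaches from about 0.3 to 0.775 m from the base axis. Payload 14.6 kg.
Tool frame: the origin (TCP) lies on the centre line of the jaws, within the pads' length; the fingertips stand 14 mm ahead of it and the grasp point (between the pads) lies 5 mm behind it; x points along the fingers, y is the direction in which the jaws open and shut, and the axes are right-handed (so a half turn about x gives the same grasp; the last joint's range is limited). The gripper opens to 94 mm and grips with 3 to 60 N. Pads are 16 mm wide; open, the fingers measure 119 mm over their backs; the gripper's body (75 mm by 177 mm) begins 78 mm behind the grasp point.
Start: joints at [-1.302, 0.3, 1.521, -0, 1.321, -0.067], TCP at [0.181, -0.519, 0.219] pointing down, gripper open.
Joint ranges: [-3.03, 3.03], [-0.79, 2.21], [0.23, 2.52], [-1.04, 4.18], [0, 3.07], [-2.55, 2.55]. Speed limits (rad/s): [2.22, 2.22, 2.57, 3.14, 3.14, 3.14].

### API

Orientations are given as [roll, pitch, yaw] about the fixed x, y, z axes, in that order (R = Rz(yaw) Ry(pitch) Rx(roll)).
In Python, from station import * gives the robot as it stands. The module is installed in compiled form; this text tells all that it offers.
- The arm moves only by the shell command python3 -m handwheel 'ROWS' [FORCE]. ROWS is JSON, a list of rows, each a list of 3 entries, a list of its own where there are three numbers: the shift along the tool's x, y, z in mm, then the turn about the tool's x in rad, then the gripper command: -1 is fully open, 1 is shut, values between are in proportion. In form: [[[dx, dy, dz], spin, gripper], ...]. A call has exactly 5 rows; each row is the pose to reach, as a shift and turn from the pose measured when the call began, along the tool's axes at that moment; what a row does not reach only later rows make up. A row lasts 1/10 s, in which the tool goes at most 50 mm and 8.59 degrees, less where a joint would pass 70% of its speed; a pose out of reach is approached as far as the arm can. A call with a gripper value outside its range is refused whole. The fingers move at their own pace and stop on an object; FORCE is the grip in N (left out, the last holds). Time passes only in rows, so rows that repeat a pose let the fingers close, or fill a call up. It gives the time, the measured TCP pose, the force and the opening at its end, in the units of the state.
- get_obs(): the state, without advancing time (a new reading comes with each control period).
- camera(name): name is "scene" or "side" or "wrist"; returns (picture, depth): 420x560x3 uint8, blue, green, red; 420x560 float32, m along the optical axis (not along the pixel's ray), 0 where there is no reading.
- camera_info(name): a dict with "fx", "fy", "cx", "cy" (pixels), "k1" (the pictures are not rectified: a ray, as slopes to the right and down, at radius r is drawn at 1 + k1 r^2 times it, then the intrinsics apply), "extrinsics" (4x4, takes a point from camera to world coordinates). Camera axes: x right, y down, z forward; pixel columns grow to the right and rows downward; lengths in m; the calibration is good to about 2 mm. A picture is of the moment at which its call begins: read the wrist's pose just before it. camera_info takes no time and is no camera call; for the wrist camera it gives the pose at the moment of the call.
- hand_in(): hands the job in, once; it reports no verdict.
The state is a dict: "time_s": time; "qpos": joint angles; "joint_vel": joint speeds; "tau": joint torques, N m; "ee_pos": TCP position; "eef_rot": TCP orientation; "force": force on the tool from outside, world axes, zero at the start; "moment": the same for the moment, N m; "grip_width": finger opening in m.
Only numpy, scipy, OpenCV 4.12 (cv2) and the standard library are available. Lean on these libraries where they do the work, as an engineer would, in place of code of your own. Each camera call takes 0.05 s, during which the arm holds its last target. There are 200 camera calls.

## Working session

There is one attempt and no reset: what is moved stays moved. The work goes in short steps, Python scripts to look and compute and a shell command to move; the robot and the scene stay as the last step left them, time stands still between calls to the robot, and variables do not carry over. Pictures are saved under pics/ and viewed, about 8 in all and at most 12, crops included, and the job is handed in when it is done.

```bash
mkdir -p pics; ls
python3 - <<'E'
from station import *
import cv2,numpy as np
o=get_obs();print(o)
for n in("scene","side"):
    p,d=camera(n);cv2.imwrite(f"pics/{n}0.png",p);np.save(f"pics/{n}0.npy",d)
    i=camera_info(n);print(n,{k:(np.round(v,4).tolist() if k=="extrinsics" else v) for k,v in i.items()})
a=cv2.imread("pics/scene0.png");b=cv2.imread("pics/side0.png")
E
```

```text
pics
{'time_s': 0.0, 'qpos': array([-1.30156857e+00,  3.00477258e-01,  1.52160855e+00,  7.96042514e-06,
        1.32073804e+00, -6.65507604e-02]), 'joint_vel': array([-0.00120672,  0.00021669, -0.00058425, -0.0008101 , -0.00053829,
        0.0006229 ]), 'tau': array([ 5.29989265e-04, -5.31807411e+01, -3.52730799e+01,  7.07955030e-02,
        2.43837159e-02, -8.14231430e-05]), 'ee_pos': array([ 0.18118066, -0.51901743,  0.21887134]), 'eef_rot': array([-1.64360954,  1.56956511,  1.83375966]), 'force': array([-0.56874208,  0.003878  , -0.45259053]), 'moment': array([-0.02462663,  0.02107821, -0.02204514]), 'grip_width': 0.0939740149525734}
scene {'fx': 406.0239539610769, 'fy': 406.0239539610769, 'cx': 279.663437850962, 'cy': 213.40427849357076, 'k1': 0.04185627610968196, 'extrinsics': [[0.22, 0.7799, -0.586, 1.1224], [0.9754, -0.1841, 0.1213, -0.1952], [-0.0133, -0.5982, -0.8012, 0.9278], [0.0, 0.0, 0.0, 1.0]]}
side {'fx': 508.66228397911084, 'fy': 508.66228397911084, 'cx': 285.6310657653564, 'cy': 217.70697188642703, 'k1': -0.13317286957512908, 'extrinsics': [[-0.6897, -0.4806, 0.5417, -0.3349], [-0.7239, 0.476, -0.4994, 0.7171], [-0.0179, -0.7365, -0.6762, 1.1477], [0.0, 0.0, 0.0, 1.0]]}
```

View pics/scene0.png

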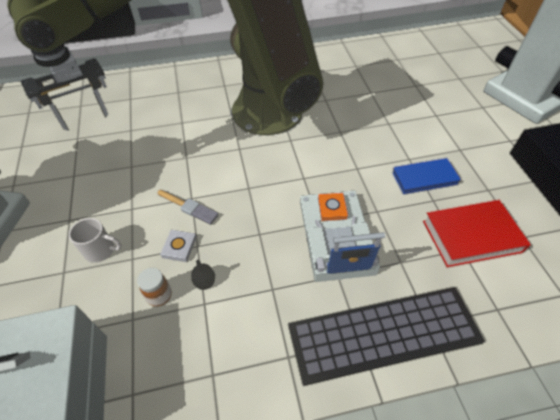

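View pics/side0.png

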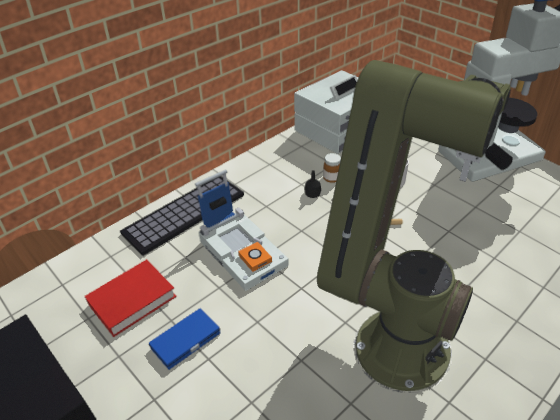

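The scene picture shows the press at px (300–380, 192–280), with the orange holder at (333,206) and the upright blue cover at (352,255). In the side view the holder is at (255,255) and the bar at (212,180). Next I'll turn these into positions using colour and depth from both views.

```bash
cat > h.py <<'E'
from station import *
import cv2,numpy as np
def und(i,uv):
    uv=np.asarray(uv,float).reshape(-1,2)
    d=(uv-[i["cx"],i["cy"]])/[i["fx"],i["fy"]]; s=d.copy()
    for _ in range(20): s=d/(1+i["k1"]*(s**2).sum(1,keepdims=True))
    return s
def cloud(i,d):
    v,u=np.mgrid[:420,:560]; s=und(i,np.c_[u.ravel(),v.ravel()])
    z=d.ravel(); P=np.c_[s*z[:,None],z]; E=i["extrinsics"]
    return (P@E[:3,:3].T+E[:3,3]).reshape(420,560,3)
def onplane(i,uv,h):
    s=und(i,uv);E=i["extrinsics"];D=np.c_[s,np.ones(len(s))]@E[:3,:3].T;o=E[:3,3]
    return o+D*((h-o[2])/D[:,2:])
def tri(i1,uv1,i2,uv2):
    out=[]
    A=[];o=[]
    for i,uv in((i1,uv1),(i2,uv2)):
        s=und(i,uv);E=i["extrinsics"];D=np.c_[s,np.ones(len(s))]@E[:3,:3].T
        A.append(D/np.linalg.norm(D,axis=1,keepdims=True));o.append(E[:3,3])
    for a,b in zip(*A):
        Ma,Mb=np.eye(3)-np.outer(a,a),np.eye(3)-np.outer(b,b)
        x=np.linalg.solve(Ma+Mb,Ma@o[0]+Mb@o[1]); out.append(np.r_[x,np.linalg.norm(Ma@(x-o[0]))*2])
    return np.array(out)
def rect(P):
    r=cv2.minAreaRect((P[:,:2]*1000).astype(np.float32));return np.round(r[0],1),np.round(r[1],1),round(r[2],1)
def orange(p):
    h=cv2.cvtColor(p,cv2.COLOR_BGR2HSV);return (h[...,0]>3)&(h[...,0]<18)&(h[...,1]>170)&(h[...,2]>120)
E
python3 - <<'E'
from h import *
for n in("scene","side"):
    p=cv2.imread(f"pics/{n}0.png");d=np.load(f"pics/{n}0.npy");i=camera_info(n);C=cloud(i,d)
    R=(C[...,0]>.3)&(C[...,0]<.9)&(C[...,1]>-.2)&(C[...,1]<.25)
    m=orange(p)&R&(d>0);m=cv2.morphologyEx(m.astype(np.uint8),cv2.MORPH_OPEN,np.ones((2,2)))>0
    v,u=np.nonzero(m);Q=C[m];print(n,"orange",len(v),u.min(),u.max(),v.min(),v.max(),"zpct",np.percentile(Q[:,2],[5,50,95]).round(4),rect(Q[Q[:,2]>np.percentile(Q[:,2],50)-.006]))
    hsv=cv2.cvtColor(p,cv2.COLOR_BGR2HSV)
    for lo,hi in((.028,.04),(.042,.055),(.15,.3)):
        k=R&(C[...,2]>lo)&(C[...,2]<hi)&(hsv[...,1]<60 if lo<.1 else True);Q=C[k]
        nb,l,st,ce=cv2.connectedComponentsWithStats(k.astype(np.uint8))
        for j in np.argsort(-st[1:,4])[:3]+1:
            Q=C[l==j];print(lo,st[j].tolist(),Q.mean(0).round(4),rect(Q))
    b=(hsv[...,0]>100)&(hsv[...,0]<130)&(hsv[...,1]>120)&R&(C[...,2]>.06);Q=C[b];c=Q.mean(0);print("blue",c.round(4),np.linalg.svd(Q-c,full_matrices=False)[2].round(3).tolist(), Q.min(0),Q.max(0))
    if n=="scene":a=cv2.resize(p[180:290,290:395],None,fx=5,fy=5,interpolation=cv2.INTER_CUBIC)
    else:a=cv2.resize(p[165:295,185:300],None,fx=4.5,fy=4.5,interpolation=cv2.INTER_CUBIC)
    cv2.imwrite(f"pics/{n}0c.png",a)
E
```

```text
scene orange 450 320 347 195 219 zpct [0.0457 0.0577 0.0605] (array([796.4, -31. ]), array([ 75.8, 726.1]), 69.2)
0.028 [300, 190, 64, 65, 1545] [0.5144 0.0733 0.0359] (array([528.8,  77. ]), array([160. , 202.3]), 83.5)
0.028 [315, 268, 63, 10, 135] [0.6837 0.056  0.0343] (array([684.2,  59.9]), array([156. ,   4.4]), 84.1)
0.028 [339, 241, 18, 7, 81] [0.6057 0.0876 0.0354] (array([606.3,  87.2]), array([46.2, 17.3]), 89.4)
0.042 [307, 220, 26, 55, 620] [0.6017 0.0092 0.0479] (array([603.5,  11. ]), array([ 43.7, 165.1]), 83.9)
0.042 [351, 216, 19, 19, 199] [0.5716 0.1312 0.0478] (array([563.9, 133.7]), array([41. , 61.7]), 80.4)
0.042 [356, 239, 17, 7, 75] [0.6175 0.1272 0.0476] (array([616.6, 127.6]), array([39.4, 15.7]), 86.9)
0.15 [330, 232, 55, 24, 754] [0.6999 0.0583 0.1874] (array([699.2,  58.9]), array([109. ,  13.7]), 84.5)
blue [0.6982 0.0674 0.1524] [[0.008, 0.443, -0.897], [-0.119, -0.89, -0.44], [-0.993, 0.11, 0.046]] [0.69016318 0.00750744 0.06704406] [0.70425209 0.10719572 0.17501949]
side orange 386 240 272 244 271 zpct [0.0385 0.0566 0.0614] (array([ 79.3, 371.6]), 
[... 213 characters left out ...]
ray([ 2.7, 17.9]), 73.7)
0.028 [203, 183, 1, 1, 1] [ 0.8999 -0.0267  0.0284] (array([899.9, -26.7]), array([0., 0.]), 0.0)
0.042 [198, 215, 66, 44, 962] [0.6143 0.0761 0.0476] (array([608.9,  72.6]), array([164.4, 166.8]), 85.1)
0.042 [259, 264, 4, 2, 4] [0.4515 0.0962 0.0482] (array([451.9,  96.1]), array([9.8, 2.6]), 70.1)
0.042 [231, 237, 1, 2, 2] [0.6041 0.0835 0.0423] (array([604.1,  83.5]), array([4.8, 0. ]), 141.3)
0.15 [195, 169, 34, 34, 422] [0.6978 0.0645 0.1836] (array([699.4,  64.4]), array([110.2,  18.8]), 85.3)
blue [0.6918 0.0677 0.1135] [[-0.099, 0.072, -0.992], [0.103, 0.993, 0.062], [-0.99, 0.096, 0.106]] [0.66330568 0.00691883 0.06000647] [0.70513658 0.12106456 0.17837456]
```

View pics/scene0c.png

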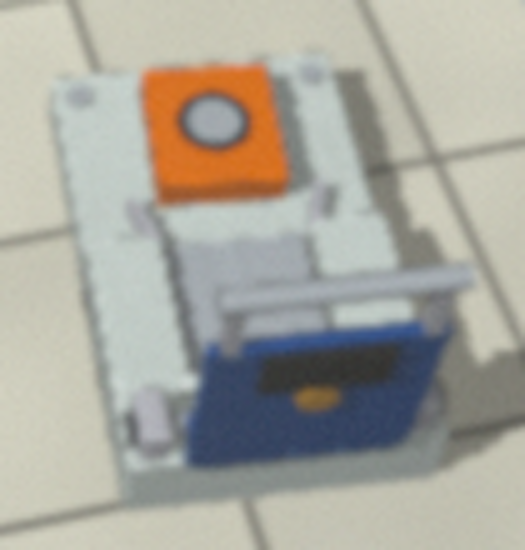

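View pics/side0c.png

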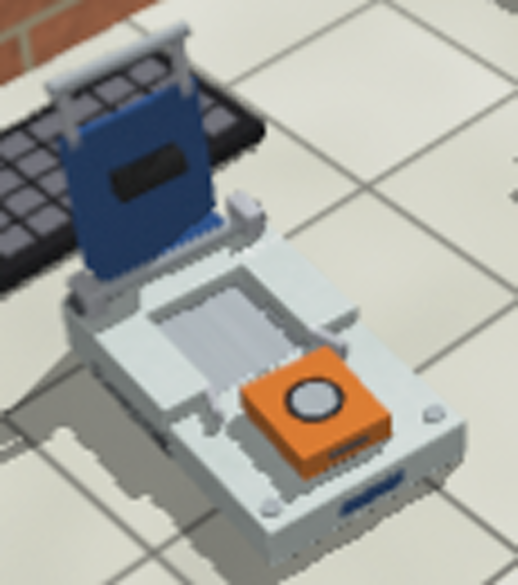

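The scene crop shows the holder top and the bar, whose ends are at about crop (222,300) and (470,278). The side crop shows the holder askew on the apron, the foot on the cover's underside, and the flared guides. Now I'll fit the poses.

Run:
```python
from h import *
A=[]
for n in("scene","side"):
    p=cv2.imread(f"pics/{n}0.png");d=np.load(f"pics/{n}0.npy");i=camera_info(n);C=cloud(i,d)
    R=(C[...,0]>.4)&(C[...,0]<.75)&(C[...,1]>-.06)&(C[...,1]<.2)
    hsv=cv2.cvtColor(p,cv2.COLOR_BGR2HSV)
    m=orange(p)&R&(C[...,2]>.05)&(C[...,2]<.064)
    m=cv2.morphologyEx(cv2.morphologyEx(m.astype(np.uint8),cv2.MORPH_CLOSE,np.ones((9,9))),cv2.MORPH_OPEN,np.ones((3,3)))>0
    m&=R;Q=C[m];print(n,"holder top",Q.mean(0).round(4),rect(Q[(Q[:,2]>.05)&(Q[:,2]<.064)]))
    for yaw in (-.12,-.105,-.09):
        c,s=np.cos(yaw),np.sin(yaw)
        ux=C[...,0]*c+C[...,1]*s;uy=-C[...,0]*s+C[...,1]*c
        k=R&(C[...,2]>.026)&(C[...,2]<.055)&(hsv[...,1]<70)
        X,Y=ux[k],uy[k]
        # edges: sharpness in binned slices
        fe=[X[(Y>b)&(Y<b+.01)].min() for b in np.arange(Y.min()+.01,Y.max()-.02,.01)]
        le=[Y[(X>b)&(X<b+.01)].max() for b in np.arange(X.min()+.01,X.min()+.2,.01)]
        re=[Y[(X>b)&(X<b+.01)].min() for b in np.arange(X.min()+.01,X.min()+.2,.01)]
        f=lambda a:(round(np.median(a),4),round(np.polyfit(range(len(a)),a,1)[0]/.01,4))
        print(n,yaw,"front",f(fe),"left",f(le),"right",f(re),"back",np.percentile(X,99.5).round(4))
    # bar : z>.15 non-blue
    k=R&(C[...,2]>.19)&(C[...,2]<.26);Q=C[k];print("bar",Q.mean(0).round(4),Q.max(0).round(4),Q.min(0).round(4),rect(Q),len(Q))
```

```text
scene holder top [0.4963 0.0804 0.0576] (array([490.4,  81.7]), array([67. , 81.4]), 80.3)
scene -0.12 front (np.float64(0.4165), np.float64(-0.193)) left (np.float64(0.2185), np.float64(-0.1836)) right (np.float64(0.0606), np.float64(0.0143)) back 0.6777
scene -0.105 front (np.float64(0.4187), np.float64(-0.0731)) left (np.float64(0.2111), np.float64(-0.0238)) right (np.float64(0.0526), np.float64(-0.0002)) back 0.6794
scene -0.09 front (np.float64(0.4203), np.float64(0.0024)) left (np.float64(0.2033), np.float64(-0.0199)) right (np.float64(0.0446), np.float64(-0.0153)) back 0.6812
bar [0.7004 0.0591 0.2139] [0.7097 0.1131 0.2205] [0.6888 0.0057 0.1901] (array([699.2,  59.5]), array([107.9,  12.8]), 84.7) 332
side holder top [0.486  0.0879 0.0574] (array([488.5,  87.1]), array([69.7, 83.7]), 80.8)
side -0.12 front (np.float64(0.415), np.float64(-0.018)) left (np.float64(0.2256), np.float64(0.0188)) right (np.float64(0.0649), np.float64(0.0158)) back 0.6628
side -0.105 front (np.float64(0.417), np.float64(-0.003)) left (np.float64(0.2175), np.float64(0.0048)) right (np.float64(0.0573), np.float64(-0.0003)) back 0.6661
side -0.09 front (np.float64(0.419), np.float64(0.0186)) left (np.float64(0.21), np.float64(-0.0114)) right (np.float64(0.0496), np.float64(-0.014)) back 0.6693
bar [0.6998 0.0633 0.2123] [0.7129 0.1152 0.2218] [0.6885 0.01   0.1902] (array([700.4,  62.9]), array([105.9,  16.4]), 85.1) 164
```

```bash
cat >> h.py <<'E'
from scipy.spatial.transform import Rotation as Ro
PO=np.array([.5639,.0767]);YAW=-.103
def p2w(x,y): # press mm -> world m
    c,s=np.cos(YAW),np.sin(YAW);return PO+np.array([c*x-s*y,s*x+c*y])/1000
def w2p(w):
    c,s=np.cos(YAW),np.sin(YAW);d=(np.asarray(w)[:2]-PO)*1000;return np.array([c*d[0]+s*d[1],-s*d[0]+c*d[1]])
def plan(x,y,z,tooly_ang): # target in press mm, tool y direction (rad, press frame; mod pi)
    o=get_obs();R=Ro.from_euler("xyz",o["eef_rot"]).as_matrix()
    d=np.r_[p2w(x,y),z/1000]-o["ee_pos"]
    yt=R[:,1];cur=np.arctan2(yt[1],yt[0])
    spin=-(((tooly_ang+YAW-cur)+np.pi/2)%np.pi-np.pi/2) # tool x down: +spin turns -ve about world z
    print("now press",w2p(o["ee_pos"]).round(1),"z",(o["ee_pos"][2]*1000).round(1),"tool y ang(press)",round(cur-YAW,3),"tilt",R[:,0].round(3),"| t",o["time_s"],"F",o["force"].round(1),"grip",o["grip_width"].round(4),"q",o["qpos"].round(2))
    print("shift mm",(R.T@d*1000).round(1),"spin",round(spin,3))
E
python3 -c "
from h import *
plan(-150,0,200,np.pi/2)
print(camera_info('wrist'))"
```

```text
Traceback (most recent call last):
  File "h.py", line 40, in plan
    print("now press",w2p(o["ee_pos"]).round(1),"z",(o["ee_pos"][2]*1000).round(1),"tool y ang(press)",round(cur-YAW,3),"tilt",R[:,0].round(3),"| t",o["time_s"],"F",o["force"].round(1),"grip",o["grip_width"].round(4),"q",o["qpos"].round(2))
                                                                                                                                                                                                ^^^^^^^^^^^^^^^^^^^^^
AttributeError: 'float' object has no attribute 'round'
```

```bash
sed -i 's/o\["grip_width"\].round(4)/round(o["grip_width"],4)/' h.py; python3 -c "
from h import *
plan(-150,0,200,np.pi/2)
print(camera_info('wrist'))"
```

```text
now press [-319.4 -632. ] z 219.0 tool y ang(press) -1.132 tilt [-0.     0.001 -1.   ] | t 0.1 F [ 0.3  0.3 -0.8] grip 0.094 q [-1.3   0.3   1.52  0.    1.32 -0.07]
shift mm [  19.5 -500.1 -421.9] spin 0.439
{'fx': 303.3214288839572, 'fy': 303.3214288839572, 'cx': 275.0362901568623, 'cy': 204.592742162917, 'k1': -0.03528688884423025, 'extrinsics': array([[ 3.30316678e-01, -9.06508141e-01, -2.62933227e-01,
         2.57432001e-01],
       [-9.43869964e-01, -3.17424006e-01, -9.13864930e-02,
        -4.93443147e-01],
       [-6.18718381e-04,  2.78361258e-01, -9.60476250e-01,
         3.84163650e-01],
       [ 0.00000000e+00,  0.00000000e+00,  0.00000000e+00,
         1.00000000e+00]])}
```

```bash
for k in 1 2; do python3 -m handwheel '[[[0,-38,-32],0,-1],[[0,-76,-64],0,-1],[[0,-114,-96],0,-1],[[0,-152,-128],0,-1],[[0,-190,-160],0,-1]]'; done; python3 -m handwheel '[[[4,-38,-32],0.1,-1],[[8,-76,-64],0.2,-1],[[12,-110,-93],0.3,-1],[[19,-120,-102],0.4,-1],[[19,-120,-102],0.44,-1]]'
python3 - <<'E'
from h import *
plan(-150,0,60,np.pi/2)
i=camera_info("wrist");p,d=camera("wrist");cv2.imwrite("pics/w1.png",p);np.save("pics/w1.npy",d);np.save("pics/w1E.npy",i["extrinsics"])
E
```

```text
time_s: 0.6
ee_pos: [0.2697, -0.285, 0.2189]
eef_rot: [-1.618, 1.57, 1.858]
force: [0.7, -1.1, -0.1]
grip_width: 0.0942
time_s: 1.1
ee_pos: [0.3583, -0.0511, 0.2193]
eef_rot: [-2.169, 1.57, 1.308]
force: [1.1, -1.4, 0.6]
grip_width: 0.0941
time_s: 1.6
ee_pos: [0.415, 0.0977, 0.1992]
eef_rot: [-0.301, 1.569, 2.735]
force: [-0.7, -0.1, 1.3]
grip_width: 0.0939
now press [-150.2    5.6] z 199.2 tool y ang(press) -1.573 tilt [-0.002  0.001 -1.   ] | t 1.6 F [-0.7 -0.1  1.3] grip 0.0939 q [0.14 0.04 1.87 0.   1.23 1.82]
shift mm [139.2   5.7  -0.5] spin -0.003
```

View pics/w1.png

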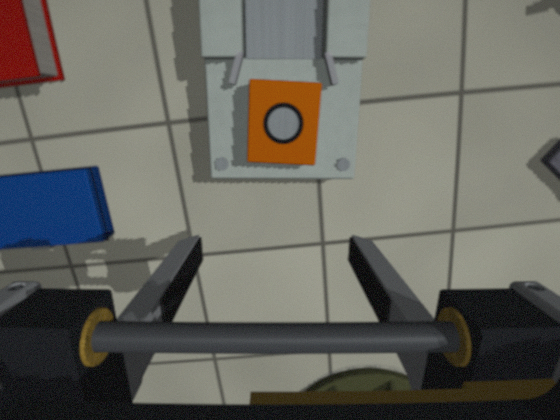

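The wrist picture shows the apron front edge at rows ≈180 (corners about (211,179) and (353,177)), the holder at (248–321, 80–165), and the channel mouth inner edges at (245,57) and (325,57).

Run:
```python
from h import *
i=camera_info("wrist");i["extrinsics"]=np.load("pics/w1E.npy");p=cv2.imread("pics/w1.png");d=np.load("pics/w1.npy");C=cloud(i,d)
for nm,uv,h in(("front corners",[(211,179),(353,177)],.035),("apron back corners",[(207,62),(359,60)],.035),("rail inner mouth",[(245,57),(325,57)],.047),("holder corners",[(252,80),(321,82),(314,165),(248,163)],.057),("disc",[(283,123)],.057)):
    for q in onplane(i,uv,h): print(nm,q.round(4)[:2],w2p(q).round(1))
R=(C[...,0]>.36)&(C[...,0]<.8)&(C[...,1]>-.06)&(C[...,1]<.2)
m=orange(p)&R;Q=C[m];print(np.percentile(Q[:,2],[10,50,90]));r=rect(Q[(Q[:,2]>.05)&(Q[:,2]<.063)]);print("holder",r,w2p(np.array(r[0])/1000))
hsv=cv2.cvtColor(p,cv2.COLOR_BGR2HSV);k=R&(C[...,2]>.028)&(C[...,2]<.041)&(hsv[...,1]<70);Q=C[k];print("apron z",np.median(Q[:,2]))
P=np.array([w2p(q) for q in Q]);X,Y=P.T
for nm,S,T,f,lo,hi in(("front",X,Y,np.min,-65,65),("left",Y,X,np.max,-125,-45),("right",Y,X,np.min,-125,-45)):
    b=np.arange(lo,hi,8);e=[np.percentile(S[(T>a)&(T<a+8)],2 if f is np.min else 98) for a in b];print(nm,np.round(np.median(e),1),np.polyfit(b,e,1).round(4))
```

```text
front corners [0.4368 0.1655] [-135.5   75.3]
front corners [0.4227 0.0092] [-133.6  -81.7]
apron back corners [0.5554 0.1504] [-16.   72.5]
apron back corners [ 0.5415 -0.0013] [-14.3 -79.9]
rail inner mouth [0.5536 0.1111] [-13.7  33.1]
rail inner mouth [0.5457 0.0345] [-13.8 -43.8]
holder corners [0.5311 0.1063] [-35.7  26.1]
holder corners [0.5225 0.0414] [-37.5 -39.4]
holder corners [0.4441 0.0537] [-116.8  -35.2]
holder corners [0.4531 0.1202] [-114.7   31.9]
disc [0.4886 0.081 ] [-75.4  -3.5]
[0.05603759 0.0569625  0.05793118]
holder (array([488.3,  81.2]), array([67.9, 78. ]), 81.0) [-75.6620151  -3.2968881]
apron z 0.034866767212263866
front -132.4 [ 2.400000e-03 -1.324366e+02]
left 74.4 [1.3000e-02 7.5515e+01]
right -80.4 [-1.72000e-02 -8.18626e+01]
```

```bash
sed -i 's/^PO=.*;YAW/PO=np.array([.5645,.0731]);YAW/' h.py; python3 -m handwheel '[[[45,9,0],0,0.04],[[90,9,0],0,0.04],[[130,9,0],0,0.04],[[144,9,0],0,0.04],[[144,9,0],0,0.04]]'; python3 -c "
from h import *
plan(-125,0,55,np.pi/2)"
```

```text
time_s: 2.15
ee_pos: [0.4125, 0.0875, 0.054]
eef_rot: [0.057, 1.565, 3.092]
force: [0.3, -0.3, 1.0]
grip_width: 0.0577
now press [-152.6   -1.3] z 54.0 tool y ang(press) -1.575 tilt [-0.006  0.    -1.   ] | t 2.15 F [ 0.3 -0.3  1. ] grip 0.0577 q [0.12 0.26 2.02 0.   0.87 1.8 ]
shift mm [ -1.2  -1.4 -27.6] spin -0.004
```

```bash
for k in 1 2; do python3 -m handwheel '[[[0,0,-10],0,0.04],[[0,0,-20],0,0.04],[[0,0,-30],0,0.04],[[0,0,-40],0,0.04],[[0,0,-50],0,0.04]]'|grep -v rot; done; python3 -c "
from h import *
plan(-15,0,54,np.pi/2)"
```

```text
time_s: 2.65
ee_pos: [0.4632, 0.0821, 0.054]
force: [-4.1, 0.6, 2.2]
grip_width: 0.0453
time_s: 3.15
ee_pos: [0.5137, 0.0767, 0.0538]
force: [-2.8, 0.0, 2.2]
grip_width: 0.0453
now press [-50.9  -1.6] z 53.8 tool y ang(press) -1.575 tilt [-0.005  0.    -1.   ] | t 3.15 F [-2.8  0.   2.2] grip 0.0453 q [0.08 0.44 1.76 0.   0.95 1.75]
shift mm [ -0.4  -1.8 -35.9] spin -0.004
```

```bash
python3 -m handwheel '[[[0,-1,-6],0,0.04],[[0,-1,-12],0,0.04],[[0,-1,-18],0,0.04],[[0,-1,-24],0,0.04],[[0,-1,-28],0,0.04]]'|grep -v rot;  python3 -m handwheel '[[[0,0,-2],0,0.04],[[0,0,-4],0,0.04],[[0,0,-5],0,0.04],[[0,0,-6],0,0.04],[[0,0,-6],0,0.04]]'|grep -v rot; python3 -c "
from h import *
plan(-15,0,54,np.pi/2)"
```

```text
time_s: 3.65
ee_pos: [0.5421, 0.0747, 0.0536]
force: [-3.8, 0.1, 1.8]
grip_width: 0.0447
time_s: 4.15
ee_pos: [0.5469, 0.0741, 0.0535]
force: [-12.2, 0.8, 8.3]
grip_width: 0.0448
now press [-17.6  -0.8] z 53.5 tool y ang(press) -1.575 tilt [-0.008  0.    -1.   ] | t 4.15 F [-12.2   0.8   8.3] grip 0.0448 q [0.07 0.5  1.66 0.   0.99 1.74]
shift mm [-0.5 -0.8 -2.6] spin -0.004
```

```bash
python3 -m handwheel '[[[0,0,-2],0,0.04],[[0,0,-3],0,0.04],[[0,0,-4],0,0.04],[[0,0,-4],0,0.04],[[0,0,-4],0,0.04]]'|grep -v rot
python3 - <<'E'
from h import *
plan(-15,0,54,np.pi/2)
i=camera_info("wrist");p,d=camera("wrist");cv2.imwrite("pics/w2.png",cv2.resize(p[0:260,130:430],None,fx=2.2,fy=2.2));np.save("pics/w2.npy",d);np.save("pics/w2E.npy",i["extrinsics"]);cv2.imwrite("pics/w2f.png",p)
E
```

```text
time_s: 4.65
ee_pos: [0.5471, 0.074, 0.0532]
force: [-31.8, 1.7, 21.0]
grip_width: 0.0451
now press [-17.4  -0.8] z 53.2 tool y ang(press) -1.574 tilt [-0.018  0.    -1.   ] | t 4.65 F [-31.8   1.7  21. ] grip 0.0451 q [0.07 0.51 1.65 0.   1.   1.74]
shift mm [-0.9 -0.9 -2.3] spin -0.003
```

View pics/w2.png

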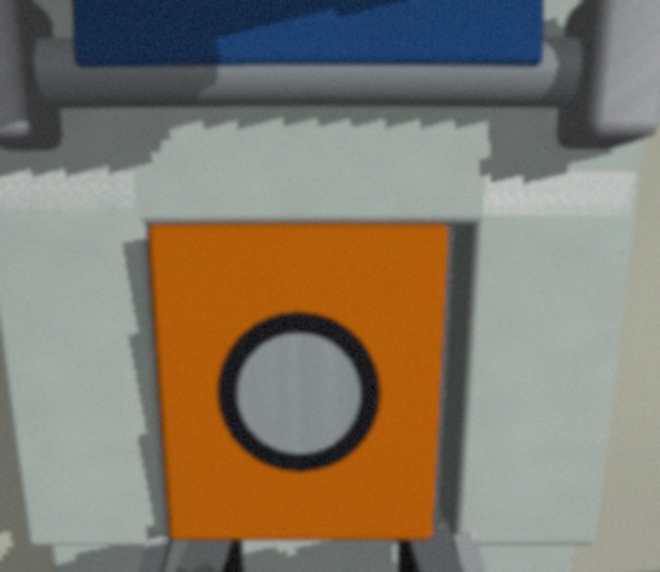

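The crop shows the holder square in the channel, with its rear edge (row 224) on the back-stop edge and both fingers at its front face. I'll back off, rise, and refine the hinge and bar geometry.

```bash
python3 -m handwheel '[[[0,0,4],0,0.04],[[0,0,14],0,0.04],[[0,0,30],0,0.04],[[-40,0,45],0,0.04],[[-80,0,45],0,0.04]]'|grep -v rot; python3 -m handwheel '[[[-50,0,0],0,0.04],[[-100,0,0],0,0.04],[[-140,0,0],0,0.04],[[-150,0,0],0,0.04],[[-150,0,0],0,0.04]]'|grep -v rot
python3 - <<'E'
from h import *
i=camera_info("wrist");j=dict(i);j["extrinsics"]=np.load("pics/w2E.npy")
for nm,uv,h in(("holder rear",[(198,102),(333.6,102)],.057),("disc",[(130+300/2.2,392/2.2)],.057),("holder front",[(130+172/2.2,538/2.2),(130+434/2.2,538/2.2)],.057),("railR rear/front",[(347.3,101),(130+462/2.2,540/2.2)],.047),("railL front",[(130+155/2.2,540/2.2)],.047),("rod",[(130+300/2.2,37.3)],.053)):
    for q in onplane(j,uv,h):print(nm,w2p(q).round(1))
print("bar est press",w2p([.7004,.0591]),w2p([.6998,.0633]))
plan(105,0,260,0)
p,d=camera("wrist");cv2.imwrite("pics/w3.png",p);np.save("pics/w3.npy",d);C=cloud(i,d)
R=(C[...,0]>.55)&(C[...,0]<.75)&(C[...,1]>-.06)&(C[...,1]<.2)
Q=C[R&(C[...,2]>.19)&(C[...,2]<.25)];print(len(Q))
if len(Q)>20:
    r=rect(Q);print("bar",Q.mean(0),np.percentile(Q[:,2],98),r,w2p(np.array(r[0])/1000))
E
```

```text
time_s: 5.2
ee_pos: [0.5019, 0.0789, 0.1342]
force: [-0.1, 0.7, 0.0]
grip_width: 0.0452
time_s: 5.7
ee_pos: [0.5052, 0.0789, 0.2852]
force: [-0.3, -0.4, -1.0]
grip_width: 0.0451
holder rear [71.  36.5]
holder rear [ 70.8 -31.6]
disc [31.9  2.6]
holder front [-7.  36.5]
holder front [ -7.2 -32.1]
railR rear/front [ 71.6 -40.7]
railR rear/front [-12.4 -41.9]
railL front [-12.2  43.7]
rod [101.2   2. ]
bar est press [1.36619207e+02 4.71602274e-02] [135.59055159   4.16321023]
now press [-59.6  -0.3] z 285.2 tool y ang(press) -1.574 tilt [-0.017  0.    -1.   ] | t 5.7 F [-0.3 -0.4 -1. ] grip 0.0451 q [0.08 0.18 1.52 0.   1.46 1.76]
shift mm [  22.4   -0.8 -165. ] spin 1.568
0
```

View pics/w3.png

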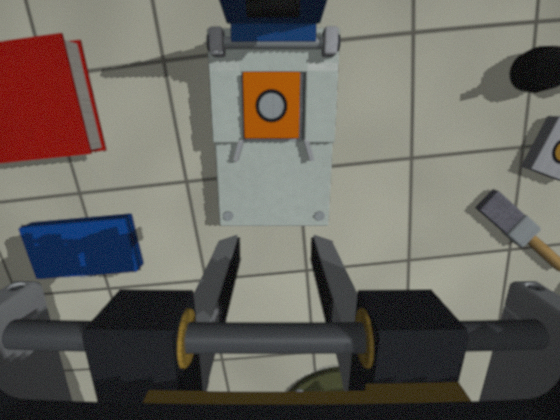

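The picture shows the holder home at (272,105), the hinge rod on row 40, and the bystanders untouched. Next I'll spin 90° and go above the bar.

```bash
python3 -m handwheel '[[[0,0,-35],-0.15,0.04],[[0,0,-70],-0.3,0.04],[[0,0,-105],-0.45,0.04],[[0,0,-140],-0.6,0.04],[[0,0,-165],-0.75,0.04]]'|grep -v rot; python3 -m handwheel '[[[0,0,0],-0.15,0.04],[[0,0,0],-0.3,0.04],[[0,0,0],-0.45,0.04],[[0,0,0],-0.6,0.04],[[0,0,0],-0.75,0.04]]'|grep -v rot; python3 -m handwheel '[[[0,0,0],-0.07,0.04],[[0,0,0],-0.07,0.04],[[0,0,0],-0.07,0.04],[[0,0,0],-0.07,0.04],[[0,0,0],-0.07,0.04]]'|grep -v rot;python3 - <<'E'
from h import *
plan(135,2,250,0)
i=camera_info("wrist");p,d=camera("wrist");cv2.imwrite("pics/w4.png",p);np.save("pics/w4.npy",d);np.save("pics/w4E.npy",i["extrinsics"])
C=cloud(i,d);R=(C[...,0]>.6)&(C[...,0]<.78)&(C[...,1]>-.03)&(C[...,1]<.16)
Q=C[R&(C[...,2]>.19)&(C[...,2]<.235)];print(len(Q))
if len(Q)>20:
    r=rect(Q);print("bar",Q.mean(0),np.percentile(Q[:,2],98),r,w2p(np.array(r[0])/1000))
E
```

```text
time_s: 6.25
ee_pos: [0.6699, 0.0611, 0.2766]
force: [0.1, 0.8, -0.0]
grip_width: 0.0452
time_s: 6.75
ee_pos: [0.6695, 0.0611, 0.2736]
force: [-1.2, 0.5, 0.1]
grip_width: 0.0451
time_s: 7.25
ee_pos: [0.6695, 0.061, 0.2733]
force: [0.2, -0.3, 0.6]
grip_width: 0.0454
now press [105.7  -1.2] z 273.3 tool y ang(press) 0.001 tilt [-0.028 -0.    -1.   ] | t 7.25 F [ 0.2 -0.3  0.6] grip 0.0454 q [0.04 0.58 1.01 0.   1.59 0.14]
shift mm [22.5 29.9 -3.3] spin 0.001
1580
bar [0.71821596 0.07556899 0.21059674] 0.21337420263975776 (array([717.6,  67.2]), array([89.3, 13.3]), 84.5) [152.89522483   9.87270093]
```

View pics/w4.png

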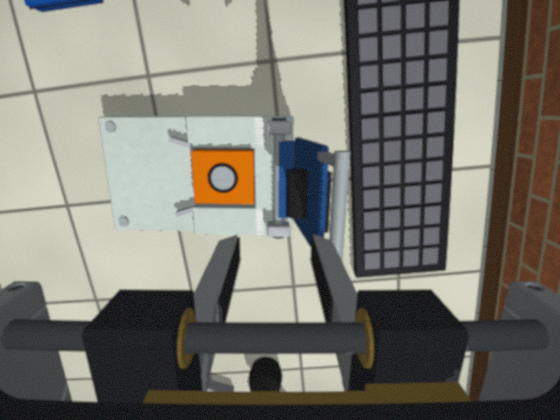

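Run:
```python
from h import *
for n in("scene","side"):
    i=camera_info(n);p,d=camera(n);C=cloud(i,d);R=(C[...,0]>.63)&(C[...,0]<.76)&(C[...,1]>-.03)&(C[...,1]<.16)
    hsv=cv2.cvtColor(p,cv2.COLOR_BGR2HSV)
    Q=C[R&(C[...,2]>.19)&(C[...,2]<.225)];r=rect(Q);print(n,len(Q),Q.mean(0).round(4),Q.max(0).round(4),r,w2p(np.array(r[0])/1000))
    cv2.imwrite(f"pics/{n}5.png",cv2.resize(p[150:300,180:400],None,fx=3,fy=3))
i=camera_info("wrist");i["extrinsics"]=np.load("pics/w4E.npy");C=cloud(i,np.load("pics/w4.npy"))
for u,v in((342,165),(340,200),(338,235),(290,165),(320,165),(269,155),(269,200),(223,178),(120,140)):print((u,v),C[v,u].round(4),w2p(C[v,u]).round(1))
```

```text
scene 319 [0.7187 0.0568 0.2104] [0.7281 0.1127 0.2161] (array([717.5,  58.4]), array([110. ,  12.9]), 83.9) [153.700553     1.10905748]
side 130 [0.7173 0.073  0.2076] [0.7283 0.1151 0.2182] (array([717.5,  65.1]), array([100.1,  16.5]), 84.6) [153.01167256   7.77354873]
(342, 165) [0.7218 0.1015 0.2123] [153.5  44.4]
(340, 200) [0.7191 0.0746 0.2125] [153.6  17.4]
(338, 235) [0.7164 0.0459 0.2126] [153.9 -11.4]
(290, 165) [0.6841 0.0808 0.058 ] [118.2  20. ]
(320, 165) [0.7103 0.0954 0.1665] [142.7  37.2]
(269, 155) [0.6584 0.0945 0.0468] [91.2 31. ]
(269, 200) [0.652  0.0347 0.0463] [ 91.  -29.2]
(223, 178) [0.597  0.0723 0.0571] [32.4  2.5]
(120, 140) [0.4609 0.133  0.0341] [-109.2   49. ]
```

```bash
python3 -m handwheel '[[[0,20,-2],0,0.04],[[0,40,-3],0,0.04],[[5,49,-3],0,0.04],[[10,49,-3],0,0.04],[[10,49,-3],0,0.04]]'|grep -v rot; python3 -c "
from h import *
plan(153.5,2,202,0)"
```

```text
time_s: 7.9
ee_pos: [0.7179, 0.0591, 0.261]
force: [-0.4, 0.2, 0.5]
grip_width: 0.045
now press [154.    1.8] z 261.0 tool y ang(press) 0.002 tilt [-0.029 -0.    -1.   ] | t 7.9 F [-0.4  0.2  0.5] grip 0.045 q [0.03 0.72 0.82 0.   1.64 0.13]
shift mm [59.   1.2 -0.4] spin 0.002
```

```bash
python3 -m handwheel '[[[20,1,0],0,0.04],[[40,1,0],0,0.04],[[55,1,0],0,0.04],[[59,1,0],0,0.04],[[59,1,0],0,0.04]]'|grep -v rot; python3 -m handwheel '[[[0,0,0],0,0.9],[[0,0,0],0,0.9],[[0,0,0],0,0.9],[[0,0,0],0,0.9],[[0,0,0],0,0.9]]' 15|grep -v rot; python3 -m handwheel '[[[0,0,0],0,1],[[0,0,0],0,1],[[0,0,0],0,1],[[0,0,0],0,1],[[0,0,0],0,1]]' 15|grep -v rot; python3 -c "
from h import *
plan(153.5,2,202,0)"
```

```text
time_s: 8.4
ee_pos: [0.7168, 0.0591, 0.2024]
force: [0.7, -0.2, -0.3]
grip_width: 0.0452
time_s: 8.9
ee_pos: [0.7169, 0.059, 0.2027]
force: [1.3, 0.1, 0.1]
grip_width: 0.0115
time_s: 9.4
ee_pos: [0.7169, 0.059, 0.2027]
force: [0.6, 0.1, -0.4]
grip_width: 0.0116
now press [153.1   1.7] z 202.7 tool y ang(press) 0.002 tilt [-0.029 -0.    -1.   ] | t 9.4 F [ 0.6  0.1 -0.4] grip 0.0116 q [0.03 0.73 0.92 0.   1.52 0.13]
shift mm [ 0.7  0.4 -0.3] spin 0.002
```

```bash
cat > arc.py <<'E'
from h import *
import sys
def arc(step=.05,hx=103.5,off=0):
    o=get_obs();R=Ro.from_euler("xyz",o["eef_rot"]).as_matrix();w=w2p(o["ee_pos"])
    X,Z=w[0]-hx,o["ee_pos"][2]*1000+5-53
    a0=np.arctan2(Z,-X);print("theta",round(a0-.1366,3),"r",round(np.hypot(X,Z),1),"F",o["force"].round(1),"grip",round(o["grip_width"],4),"t",o["time_s"],"tilt",R[:,0].round(3),"y",w[1].round(1))
    c,s=np.cos(YAW),np.sin(YAW)
    for k in range(1,6):
        a=a0-k*step;dX,dZ=-161.5*np.cos(a)-X,161.5*np.sin(a)-Z
        print((R.T@[c*dX,s*dX,dZ]).round(1).tolist(),end=" ")
    print()
arc(float(sys.argv[1]) if len(sys.argv)>1 else .05)
E
python3 arc.py .05
```

```text
theta 1.744 r 162.4 F [ 0.6  0.1 -0.4] grip 0.0116 t 9.4 tilt [-0.029 -0.    -1.   ] y 1.7
[-1.2, -8.1, -0.0] [-2.8, -16.0, -0.0] [-4.1, -23.9, -0.0] [-4.9, -32.0, -0.0] [-5.4, -40.0, -0.0]
```

```bash
python3 -m handwheel '[[[-1.5,-8,0],0,1],[[-3,-16,0],0,1],[[-4,-24,0],0,1],[[-5,-32,0],0,1],[[-5.5,-40,0],0,1]]'|grep -v rot; python3 arc.py .05
```

```text
time_s: 9.9
ee_pos: [0.6775, 0.0632, 0.2101]
force: [3.4, 1.1, 2.9]
grip_width: 0.0115
theta 1.495 r 162.4 F [3.4 1.1 2.9] grip 0.0115 t 9.9 tilt [-0.027 -0.    -1.   ] y 1.8
[0.8, -8.1, -0.0] [1.1, -16.2, -0.0] [1.9, -24.2, -0.0] [3.0, -32.2, -0.1] [4.5, -40.1, -0.1]
```

```bash
python3 -m handwheel '[[[0.5,-8,0],0,1],[[1,-16,0],0,1],[[2,-24,0],0,1],[[3,-32,0],0,1],[[4.5,-40,0],0,1]]'|grep -v rot; python3 arc.py .05
```

```text
time_s: 10.4
ee_pos: [0.6373, 0.0674, 0.2067]
force: [2.2, 1.9, 0.8]
grip_width: 0.0116
theta 1.244 r 161.7 F [2.2 1.9 0.8] grip 0.0116 t 10.4 tilt [-0.026  0.    -1.   ] y 1.9
[2.1, -7.8, -0.0] [4.4, -15.5, -0.0] [7.1, -23.1, -0.1] [10.2, -30.6, -0.1] [13.6, -37.9, -0.1]
```

```bash
python3 -m handwheel '[[[2,-8,0],0,1],[[4.5,-15.5,0],0,1],[[7,-23,0],0,1],[[10,-30.5,0],0,1],[[13.5,-38,0],0,1]]'|grep -v rot; python3 arc.py .05
```

```text
time_s: 10.9
ee_pos: [0.5985, 0.0715, 0.194]
force: [1.8, 1.5, 0.0]
grip_width: 0.0116
theta 0.99 r 161.7 F [1.8 1.5 0. ] grip 0.0116 t 10.9 tilt [-0.026  0.    -1.   ] y 1.9
[4.0, -7.0, -0.0] [8.2, -13.9, -0.0] [12.7, -20.6, -0.1] [17.6, -27.1, -0.1] [22.8, -33.2, -0.1]
```

```bash
python3 -m handwheel '[[[4,-7,0],0,1],[[8,-14,0],0,1],[[12.5,-20.5,0],0,1],[[17.5,-27,0],0,1],[[23,-33,0],0,1]]'|grep -v rot; python3 arc.py .05
```

```text
time_s: 11.4
ee_pos: [0.5644, 0.0749, 0.1716]
force: [-0.6, 2.6, 2.0]
grip_width: 0.0117
theta 0.736 r 161.4 F [-0.6  2.6  2. ] grip 0.0117 t 11.4 tilt [-0.026  0.    -1.   ] y 1.8
[5.4, -6.0, -0.0] [11.2, -11.6, -0.0] [17.3, -17.0, -0.1] [23.6, -22.0, -0.1] [30.1, -26.7, -0.1]
```

```bash
python3 -m handwheel '[[[5.5,-6,0],0,1],[[11,-11.5,0],0,1],[[17,-17,0],0,1],[[23.5,-22,0],0,1],[[30,-26.5,0],0,1]]'|grep -v rot; python3 arc.py .04
```

```text
time_s: 11.9
ee_pos: [0.5367, 0.0776, 0.1417]
force: [1.5, 2.0, 0.4]
grip_width: 0.011
theta 0.482 r 161.5 F [1.5 2.  0.4] grip 0.011 t 11.9 tilt [-0.027  0.    -1.   ] y 1.6
[5.4, -3.5, -0.0] [11.0, -6.8, -0.0] [16.7, -9.8, -0.1] [22.5, -12.6, -0.1] [28.4, -15.2, -0.1]
```

```bash
cat > cov.py <<'E'
from h import *
def cov(save=None):
    for n in("wrist","side","scene"):
        i=camera_info(n);p,d=camera(n);C=cloud(i,d);hsv=cv2.cvtColor(p,cv2.COLOR_BGR2HSV)
        if save:cv2.imwrite(f"pics/{save}_{n}.png",p)
        P=(C[...,:2]-PO)*1000;c,s=np.cos(YAW),np.sin(YAW);X=c*P[...,0]+s*P[...,1];Y=-s*P[...,0]+c*P[...,1];Z=C[...,2]*1000
        m=(hsv[...,0]>100)&(hsv[...,0]<130)&(hsv[...,1]>120)&(abs(Y)<60)&(X>-60)&(X<150)&(Z>50)&(d>0)
        if m.sum()<30: print(n,"few blue",m.sum());continue
        x,z=X[m],Z[m];a=np.polyfit(x,z,1);k=abs(np.polyval(a,x)-z)<6;a=np.polyfit(x[k],z[k],1)
        print(n,m.sum(),"plate angle",round(-np.arctan(a[0]),3),"z at hinge",np.polyval(a,104).round(1),"x",np.percentile(x,[2,98]).round())
if __name__=="__main__":
    import sys;cov(sys.argv[1] if len(sys.argv)>1 else None)
E
python3 cov.py c1
```

```text
wrist 11914 plate angle 0.49 z at hinge 81.6 x [  7. 111.]
side 255 plate angle 0.453 z at hinge 84.0 x [  8. 103.]
scene 1682 plate angle 0.484 z at hinge 81.7 x [ 18. 114.]
```

```bash
python3 -m handwheel '[[[5.5,-3.5,0],0,1],[[11,-7,0],0,1],[[16.5,-10,0],0,1],[[22.5,-12.5,0],0,1],[[28.5,-15,0],0,1]]'|grep -v rot; python3 arc.py .015
```

```text
time_s: 12.55
ee_pos: [0.5206, 0.0792, 0.1131]
force: [1.2, 3.6, -0.4]
grip_width: 0.0112
theta 0.278 r 161.4 F [ 1.2  3.6 -0.4] grip 0.0112 t 12.55 tilt [-0.028  0.    -1.   ] y 1.5
[2.2, -0.9, -0.0] [4.5, -1.8, -0.0] [6.8, -2.6, -0.0] [9.1, -3.4, -0.0] [11.4, -4.2, -0.0]
```

```bash
python3 -m handwheel '[[[2,-1,0],0,1],[[4.5,-2,0],0,1],[[7,-2.5,0],0,1],[[9,-3.5,0],0,1],[[11.5,-4,0],0,1]]'|grep -v rot; python3 arc.py .01
```

```text
time_s: 13.05
ee_pos: [0.5161, 0.0796, 0.1016]
force: [-2.0, 1.7, -0.5]
grip_width: 0.011
theta 0.202 r 161.4 F [-2.   1.7 -0.5] grip 0.011 t 13.05 tilt [-0.029  0.    -1.   ] y 1.5
[1.5, -0.6, -0.0] [3.1, -1.0, -0.0] [4.6, -1.5, -0.0] [6.2, -1.9, -0.0] [7.7, -2.3, -0.0]
```

```bash
python3 -m handwheel '[[[1,-0.5,0],0,1],[[2,-1,0],0,1],[[3,-1,0],0,1],[[4,-1.5,0],0,1],[[4,-1.5,0],0,1]]'|grep -v rot; python3 arc.py .01; python3 -m handwheel '[[[1,-0.5,0],0,1],[[2,-1,0],0,1],[[3,-1,0],0,1],[[4,-1,0],0,1],[[4,-1,0],0,1]]'|grep -v rot; python3 arc.py .01
```

```text
time_s: 13.55
ee_pos: [0.5147, 0.0797, 0.0976]
force: [5.9, 1.9, -3.7]
grip_width: 0.0113
theta 0.175 r 161.5 F [ 5.9  1.9 -3.7] grip 0.0113 t 13.55 tilt [-0.028  0.    -1.   ] y 1.4
[1.6, -0.4, -0.0] [3.1, -0.9, -0.0] [4.7, -1.3, -0.0] [6.2, -1.7, -0.0] [7.8, -2.0, -0.0] 
time_s: 14.05
ee_pos: [0.5134, 0.0798, 0.0934]
force: [3.2, 2.8, -2.8]
grip_width: 0.0114
theta 0.148 r 161.5 F [ 3.2  2.8 -2.8] grip 0.0114 t 14.05 tilt [-0.029  0.    -1.   ] y 1.5
[1.6, -0.4, -0.0] [3.1, -0.8, -0.0] [4.7, -1.1, -0.0] [6.3, -1.5, -0.0] [7.9, -1.8, -0.0]
```

```bash
for k in 1 2; do python3 -m handwheel '[[[1,-0.5,0],0,1],[[2,-0.5,0],0,1],[[3,-1,0],0,1],[[4,-1,0],0,1],[[4,-1,0],0,1]]'|grep -v rot; python3 arc.py .01;done
```

```text
time_s: 14.55
ee_pos: [0.5122, 0.08, 0.0892]
force: [4.3, 1.5, -2.9]
grip_width: 0.0116
theta 0.122 r 161.5 F [ 4.3  1.5 -2.9] grip 0.0116 t 14.55 tilt [-0.029  0.    -1.   ] y 1.4
[1.6, -0.3, -0.0] [3.2, -0.7, -0.0] [4.7, -1.0, -0.0] [6.3, -1.3, -0.0] [7.9, -1.6, -0.0] 
time_s: 15.05
ee_pos: [0.5114, 0.0801, 0.0858]
force: [3.5, 1.9, 4.4]
grip_width: 0.0116
theta 0.1 r 161.5 F [3.5 1.9 4.4] grip 0.0116 t 15.05 tilt [-0.028  0.    -1.   ] y 1.5
[1.6, -0.3, -0.0] [3.2, -0.6, -0.0] [4.8, -0.9, -0.0] [6.3, -1.2, -0.0] [7.9, -1.5, -0.0]
```

```bash
python3 -m handwheel '[[[0,0,0],0,0.4],[[0,0,0],0,0.4],[[0,0,0],0,0.4],[[0,0,0],0,0.4],[[0,0,0],0,0.4]]'|grep -v rot; python3 -m handwheel '[[[-8,0,0],0,0.4],[[-20,0,0],0,0.4],[[-40,0,0],0,0.4],[[-60,0,0],0,0.4],[[-60,0,0],0,0.4]]'|grep -v rot; python3 cov.py c2; python3 -c "
from h import *
plan(5,0,130,0)"
```

```text
time_s: 15.55
ee_pos: [0.5113, 0.08, 0.0856]
force: [-0.8, -0.6, -1.0]
grip_width: 0.0283
time_s: 16.05
ee_pos: [0.5143, 0.0801, 0.1489]
force: [-0.5, 0.2, 0.1]
grip_width: 0.028
wrist 14621 plate angle 0.109 z at hinge 78.3 x [-12. 105.]
side 551 plate angle 0.093 z at hinge 79.9 x [-12. 104.]
scene 1498 plate angle 0.106 z at hinge 79.1 x [ -1. 108.]
now press [-52.2   1.5] z 145.2 tool y ang(press) 0.002 tilt [-0.029  0.    -1.   ] | t 16.2 F [ 0.  -0.8 -0.2] grip 0.0281 q [0.08 0.32 1.67 0.   1.17 0.18]
shift mm [13.6 57.6  1.6] spin 0.002
```

View pics/c2_wrist.png

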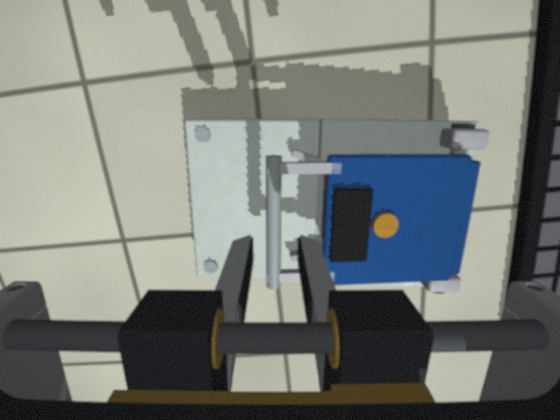

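The picture shows the cover down, resting on the holder, with the pad at px (352,225) and the bar free of the fingers. Next is pressing the pad with closed fingers.

```bash
python3 -m handwheel '[[[0,30,1],0,1],[[0,58,1.5],0,1],[[10,58,1.5],0,1],[[20,58,1.5],0,1],[[28,58,1.5],0,1]]' 20|grep -v rot;python3 -m handwheel '[[[0,0,0],0,1],[[0,0,0],0,1],[[0,0,0],0,1],[[0,0,0],0,1],[[0,0,0],0,1]]'|grep -v rot; python3 -c "
from h import *
plan(6,1,112,0)"
```

```text
time_s: 16.7
ee_pos: [0.5682, 0.0727, 0.1139]
force: [0.3, 0.8, 0.2]
grip_width: 0.0002
time_s: 17.2
ee_pos: [0.5683, 0.0727, 0.1142]
force: [0.7, -0.3, 0.2]
grip_width: 0.0003
now press [3.8 0. ] z 114.2 tool y ang(press) 0.002 tilt [-0.03  0.   -1.  ] | t 17.2 F [ 0.7 -0.3  0.2] grip 0.0003 q [0.06 0.47 1.54 0.   1.16 0.16]
shift mm [ 2.1  2.2 -1. ] spin 0.002
```

```bash
python3 -m handwheel '[[[1,2,0],0,1],[[2,2,0],0,1],[[3,2,0],0,1],[[4,2,0],0,1],[[5,2,0],0,1]]'|grep -v rot;for k in 1 2; do python3 -m handwheel '[[[0.5,0,0],0,1],[[1,0,0],0,1],[[1.5,0,0],0,1],[[2,0,0],0,1],[[2,0,0],0,1]]'|grep -v rot; done
```

```text
time_s: 17.7
ee_pos: [0.5701, 0.0725, 0.109]
force: [-0.3, 0.3, 0.4]
grip_width: 0.0003
time_s: 18.2
ee_pos: [0.5701, 0.0726, 0.1077]
force: [-3.4, -0.6, 7.0]
grip_width: 0.0007
time_s: 18.7
ee_pos: [0.5698, 0.0726, 0.1066]
force: [-8.5, -0.5, 10.8]
grip_width: 0.0006
```

```bash
for k in 1 2 3; do python3 -m handwheel '[[[0.5,0,0],0,1],[[1,0,0],0,1],[[1.5,0,0],0,1],[[2,0,0],0,1],[[2,0,0],0,1]]'|grep -v rot; done
```

```text
time_s: 19.2
ee_pos: [0.5693, 0.0726, 0.1054]
force: [-7.0, -0.9, 11.0]
grip_width: 0.0004
time_s: 19.7
ee_pos: [0.5689, 0.0727, 0.1043]
force: [-7.9, -1.3, 10.1]
grip_width: 0.0008
time_s: 20.2
ee_pos: [0.5684, 0.0727, 0.103]
force: [-7.8, -0.0, 9.8]
grip_width: 0.0004
```

```bash
for k in 1 2 3 4; do python3 -m handwheel '[[[0.5,0,0],0,1],[[1,0,0],0,1],[[1.5,0,0],0,1],[[2,0,0],0,1],[[2,0,0],0,1]]'|grep -v rot; done
```

```text
time_s: 20.7
ee_pos: [0.568, 0.0728, 0.1018]
force: [-6.8, -1.0, 11.1]
grip_width: 0.0001
time_s: 21.2
ee_pos: [0.5676, 0.0728, 0.1006]
force: [-8.1, -0.7, 11.4]
grip_width: 0.0005
time_s: 21.7
ee_pos: [0.5672, 0.0729, 0.0993]
force: [-7.2, -0.4, 11.3]
grip_width: 0.0002
time_s: 22.2
ee_pos: [0.5669, 0.0729, 0.098]
force: [-6.7, -0.0, 11.3]
grip_width: 0.0
```

```bash
for k in 1 2; do python3 -m handwheel '[[[0.5,0,0],0,1],[[1,0,0],0,1],[[1.5,0,0],0,1],[[2,0,0],0,1],[[2,0,0],0,1]]'|grep -v rot; done
```

```text
time_s: 22.7
ee_pos: [0.5667, 0.0729, 0.0975]
force: [-8.4, -0.1, 16.6]
grip_width: 0.0005
time_s: 23.2
ee_pos: [0.5668, 0.073, 0.0974]
force: [-10.4, -0.6, 22.0]
grip_width: 0.0003
```

It has gone solid: 22 N and no further motion, after 10.6 mm of travel. Releasing and checking.

```bash
python3 -m handwheel '[[[-2,0,0],0,1],[[-6,0,0],0,1],[[-20,0,0],0,1],[[-50,0,0],0,1],[[-90,0,0],0,1]]'|grep -v rot; python3 -m handwheel '[[[-40,-20,0],0,1],[[-70,-50,0],0,1],[[-70,-100,0],0,1],[[-70,-110,0],0,1],[[-70,-110,0],0,1]]'|grep -v rot;  python3 cov.py c3
python3 - <<'E'
from h import *
i=camera_info("side");a=cv2.imread("pics/c3_side.png");s=cv2.imread("pics/c3_scene.png")
cv2.imwrite("pics/end.png",np.hstack([cv2.resize(a[190:300,185:300],None,fx=3.4,fy=3.4),cv2.resize(s[180:290,290:395],None,fx=3.4,fy=3.4)]))
for n in("side","scene"):
    p=cv2.imread(f"pics/c3_{n}.png");_,d=camera(n);C=cloud(camera_info(n),d);m=orange(p)&(C[...,0]>.5)&(C[...,0]<.7)&(C[...,1]>0)&(C[...,1]<.15);Q=C[m];print(n,len(Q),np.percentile(Q[:,2],[10,50,90]) if len(Q) else "")
E
```

```text
time_s: 23.7
ee_pos: [0.5693, 0.0729, 0.1878]
force: [0.3, 0.0, 0.0]
grip_width: -0.0
time_s: 24.2
ee_pos: [0.4619, 0.0841, 0.2632]
force: [0.3, 0.3, 0.4]
grip_width: 0.0004
wrist 7436 plate angle 0.018 z at hinge 77.9 x [-15. 103.]
side 743 plate angle -0.004 z at hinge 79.3 x [-14. 101.]
scene 1408 plate angle 0.009 z at hinge 78.9 x [ -1. 107.]
side 77 [0.03421975 0.04693517 0.05144056]
scene 0
```

View pics/end.png

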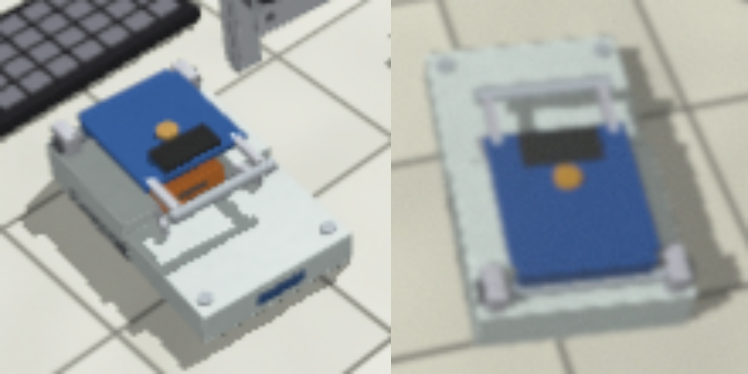

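The picture shows the cover level, with the holder's front face visible under it at about (195,190). One last check of the holder's x, then I'll hand in.

Run:
```python
from h import *
p,d=camera("side");C=cloud(camera_info("side"),d);m=orange(p)&(C[...,0]>.5)&(C[...,0]<.7)&(C[...,1]>0)&(C[...,1]<.15)
P=np.array([w2p(q) for q in C[m]]);print("front face x",np.percentile(P[:,0],[10,50,90]).round(1),"y",np.percentile(P[:,1],[3,97]).round(1),"z top",C[m][:,2].max().round(4))
if abs(np.median(P[:,0])+7)<4: print(hand_in())
```

```text
front face x [-8.3 -5.4  2.7] y [-25.2  25. ] z top 0.0554
the job is handed in; nothing more can be done
None
```

The job is done and handed in at about 24.5 s of the 72 s. I had no verdict back, so success rests on my own checks below.

**What I did**
- **Holder:** I pushed it home with two fingers until the force rose against the back stop. The cover was still open.
- **Cover down:** I gripped the pull bar and lowered the cover along its arc at about 0.5 rad/s or slower. It landed on the holder at about 0.10 rad, and I released the bar there.
- **Press:** I pressed the pad with closed fingers. It sank 10.6 mm at about 10–11 N, then went solid, and I stopped at 22 N and withdrew clear of everything.

**Last checks**
- **Cover:** it lies at about 0.01 rad after falling about 0.1 rad, which fits the table having bottomed. It had landed at about 0.10 rad, on the low edge of the stated range.
- **Holder:** its front face reads about x = -5.4 mm against the expected -7, within the noise of the side camera. Before pressing, the wrist camera put it centred about 1.5 mm off the channel's middle line.
- **Not measured:** I didn't measure the holder's underside height or the cover-to-holder force directly. The bystanders looked in place in the pictures, but I didn't measure them.

**What disagreed**
- The cover was found swung back to about 1.75 rad, its open limit, when I came to grip it. It had read about 1.6 rad at the start, so I measured it again before gripping.
- The scene and side cameras differed by about 5 mm across the press. I used the wrist camera's close-up values instead.

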